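# Fit the index plate on the dividing block and lock it

## Robot

A 6-joint arm with a two-finger parallel gripper is mounted at the origin on a cart in front of the work surface, level with it; the furniture and walls round the work are solid. World frame = base frame: x ahead of the robot, y to its left, z up, the work surface at z = 0. Lengths are in m, angles in rad, forces in N, time in s.
With the tool pointing down it reaches from about 0.35 to 0.975 m from the base axis. Payload 4.9 kg.
Tool frame: the origin (TCP) lies midway between the tips of the shut fingers; the grasp point (between the pads) lies 19 mm behind it; z points along the fingers, y is the line along which they close (so a half turn about z gives the same grasp; the last joint's range is limited). The gripper opens to 85 mm and grips with 20 to 120 N. Pads are 22 mm wide; open, the fingers measure 114 mm over their backs; the gripper's body (76 mm by 85 mm) begins 54 mm behind the grasp point. The pads swing forward as they close: fully open they stand 13 mm farther back than shut.
Start: joints at [-1.277, 0.053, 1.613, -0, 1.476, -0.119], TCP at [0.251, -0.572, 0.231] pointing down, gripper open.
Joint ranges: [-3.01, 3.01], [-1.01, 2.22], [0.06, 2.58], [-1.02, 4.17], [0.09, 2.62], [-3.14, 3.14]. Speed limits (rad/s): [2.57, 2.57, 3.14, 3.14, 3.14, 3.14].

## Interface

Orientations are given as a unit quaternion [w, x, y, z].
In Python, from plant import state, grab_frame, job_done, cut_out, place_of gives the robot as it stands.
- The arm moves only by the tool jog_arm, never from a script. Its argument "motion" is text: rows parted by semicolons, each of 7 numbers parted by spaces: the opening in per cent of the stroke, from 0 (shut) to 100 (fully open), then the shift along the tool's x, y, z as a fraction of full scale, then the turn, a rotation vector about the tool's x, y, z as a fraction of full scale. A call has exactly 5 rows; each row is the pose to reach, as a shift and turn from the pose commanded when the call began, along the tool's axes at that moment; what a row does not reach only later rows make up. Full scale, the value 1, is 50 cm for a shift and 1.5 rad for a turn. A row lasts 1/8 s, in which the tool goes at most 62.5 mm and 10.7 degrees, less where a joint would pass 70% of its speed; a pose out of reach is approached as far as the arm can. A call with a number of a shift or a turn outside -1 to 1 is refused whole. A call with a gripper value outside its range is refused whole. The fingers move at their own pace and stop on an object; the grip force is fixed at half the most. Time passes only in rows, so rows that repeat a pose let the fingers close, or fill a call up. It gives the time, the measured TCP pose, the force, the opening and the grip force at its end, in the units of the state.
- state(): the state, without advancing time (a new reading comes with each control period).
- grab_frame(name): name is "scene" or "top" or "wrist"; returns a dict with "color" (480x640x3 uint8, red, green, blue), "range_z" (480x640 float32, m along the optical axis (not along the pixel's ray), 0 where there is no reading), "intrinsics" (3x3 intrinsics, pixels), "world_from_camera" (4x4, takes a point from camera to world coordinates). Camera axes: x right, y up, looking along -z (the intrinsics and any distortion apply to the point x, -y, -z); pixel columns grow to the right and rows downward; lengths in m; the calibration is good to about 2 mm. The wrist camera is an equidistant fisheye: a pixel r from the principal point sees the ray r / f radians off the axis. A picture is of the moment at which its call begins.
- job_done(): hands the job in; it is judged then, once.
Trained networks look in the newest picture that a camera, given by its name, has taken for a name from the list of things; names that differ only in an ending like _2 or _b are one class to them, and where a whole thing is asked for, a point or a joint stands for the part that bears it (a point fixed in the world has none). Each returns a list of dicts, best first, with "p" (0 to 1); they miss things now and then, are a little off and sometimes report something else, mostly with a low value. They report only what shows in the picture. A call takes as long as a camera call. They do not tell look-alikes from the thing itself.
- cut_out(camera, thing): "pixels" (480x640 bool, what is visible of it).
- place_of(camera, thing): "at" ([x, y, z] in m, in world coordinates, good to about 4 mm: a listed point, or the origin of a listed thing).
The state is a dict: "time": time; "joint_pos": joint angles; "joint_vel": joint speeds; "joint_efforts": joint torques, N m; "tool_pos": TCP position; "tool_rot": TCP orientation; "contact_force": force on the tool from outside, world axes, zero at the start; "ft_torque": the same for the moment, N m; "gripper_width": opening from 0.0 (shut) to 1.0 (fully open); "grasp_force": force on a finger pad.
Only numpy, scipy, OpenCV 4.12 (cv2) and the standard library are available. Lean on these libraries where they do the work, as an engineer would, in place of code of your own. Each camera call takes 0.05 s, during which the arm holds its last target. There are 200 camera calls.

## Task

Pick up the brass index plate by its boss and fit it on the grey dividing block: over the shaft, feeling with light pressure while turning until the driving pin enters the plate's pin hole, and fully home on the seat, never forcing it against the spring's stop or letting it drop. Then swing the keeper by its red knob to its stop, over the plate's rim, and let go. Leave the pots, magnifier and hammer where they are.

Things in the scene. Friction and masses are not known exactly. Their poses are not given: they have to be found in the camera images.
- plate_boss (a point): Centre of the brass index plate's boss, the place to grip: 40 mm long (x), 26 wide (y), 44 high, flat sides; grip across the 26 mm. The boss stands on a disc 84 mm in diameter, 10 mm thick, that lies flat, boss up. This point is 32 mm above the disc's underside (22 above its upper face), on the axis of the 15 mm bore that runs through boss and disc. z up. Loose, 0.3 to 0.5 kg.
- plate_hole (a point): Centre of the plate's only pin hole, at the disc's underside: 10 mm in diameter, through the 10 mm disc, 28 mm from the bore's axis in the plate's +x direction; a red dot on the rim is beside it (the tiny dark dots are mere marks). Same axes as plate_boss.
- seat (a point): Centre of the seat: flat top of the steel spindle flange (76 mm in diameter) on the fixed grey dividing block, on the shaft's axis, 36 mm above the worktop. Axes of the block, z up; the keeper's post is 78 mm off in -x. The plate is home when its underside lies on the seat: plate_boss 32 mm above this point.
- shaft_tip (a point): Tip of the steel shaft, 64 mm above the seat; 12.5 mm in diameter, its last 8 mm tapered to 7. At 28 mm from its axis stands the driving pin: 8 mm in diameter, 16 mm above the seat, its last 2 mm tapered to 6. It lies in the block's +x direction give or take 0.7 rad of yaw; this angle is not measured: feel for it. Shaft, pin and seat cannot turn but give downwards together on a spring: from 8 N on, 6 mm at 23 N, then hard.
- keeper (a joint): Keeper's angle (rad) about its vertical post, 78 mm from the shaft in the block's -x. 0 = locked, at its stop: the nose, 46 mm long, points at the shaft over the plate's rim, the knob points away (block -x). Grows to 1.9 as it opens, clockwise from above, the knob going to block +y. Starts open at 1.3 to 1.75 and stays where left; 0.06 N m of friction (1.6 N at the knob).
- keeper_knob (a point): Middle of the keeper's upright red knob: 14 mm in diameter, 44 mm high, 38 mm from the keeper's pivot; grip it (it can turn between the fingers) or push it. Its foot is on the steel bar, 14 mm wide, 6 thick, underside 48 mm above the worktop: 2 mm above the upper face of a plate that is home.
- pot: Bystander: small copper-coloured lidded pot, 34 mm in diameter, 38 mm high; origin at the centre of its underside. Leave it alone.
- pot_b: Bystander: small brass lidded pot, 30 mm in diameter, 44 mm high; origin at the centre of its underside. Leave it alone.
- loupe: Bystander: small folding magnifier, 24 x 59 x 13 mm, lying on the worktop; origin at the centre of its underside. Leave it alone.
- chasing_hammer: Bystander: hammer with a wooden handle, 248 x 59 x 27 mm, lying on the worktop to the right; origin at the centre of its underside. Leave it alone.
Not all that is in view belongs to the job. What is shaped like the part that bears plate_boss but green, pink or turquoise is not meant.

How it is judged:
By the outcome, as a careful person would: the job done as asked, in the order asked, and still so for the second after the job is handed in, with the robot touching nothing.
It also fails if it takes over 72 s, if anything falls off the work surface, if the arm or the gripper's body presses on something with over 40 N, if the wrist force passes 120 N, or if a joint passes its speed limit or range.

## Working session

There is one attempt and no reset: what is moved stays moved. The work goes in short steps, Python scripts to look and compute and a tool call to move; the robot and the scene stay as the last step left them, time stands still between calls to the robot, and variables do not carry over. Pictures are saved under pics/ and viewed, at most 10 in all, crops included, and the job is handed in when it is done.

Besides the shell and the picture viewer there is one more tool, called after "Request:" by a JSON object that holds its "method" and its "body". jog_arm: Moves the arm, as the interface text tells. Shift numbers are shares of 50 cm and turn numbers shares of 1.5 rad, none past 1 either way. Its arguments: {"type":"object","properties":{"motion":{"type":"string"}},"required":["motion"]}

```bash
mkdir -p pics; cat > h.py <<'E'
import numpy as np, cv2
from plant import *
def cloud(f):
    K=f["intrinsics"];z=f["range_z"];v,u=np.mgrid[:480,:640]
    P=np.stack([(u-K[0,2])/K[0,0]*z,-(v-K[1,2])/K[1,1]*z,-z],-1)
    T=f["world_from_camera"];return P@T[:3,:3].T+T[:3,3]
def save(f,n): cv2.imwrite("pics/"+n,cv2.cvtColor(f["color"],cv2.COLOR_RGB2BGR))
E
python3 - <<'E'
from h import *
print(state())
for c in("top","scene"):
    f=grab_frame(c);save(f,c+"1.png")
    print(c,f["world_from_camera"].round(3).tolist())
    for t in("plate_boss","plate_hole","seat","shaft_tip","keeper_knob","pot","loupe","chasing_hammer"):
        print(t,[(round(d["p"],2),np.round(d["at"],3).tolist()) for d in place_of(c,t)][:4])
E
```

```text
{'time': 0.0, 'joint_pos': array([-1.27701583e+00,  5.33698650e-02,  1.61427580e+00, -2.54509146e-05,
        1.47600541e+00, -1.18986605e-01]), 'joint_vel': array([ 4.79321764e-04, -6.38834322e-04,  9.07779417e-04, -5.63321144e-04,
       -5.57660299e-05, -1.67599310e-04]), 'joint_efforts': array([-1.05386684e-03, -3.93682015e+01, -3.70175743e+01, -2.13265030e-04,
        7.13513742e-03, -1.20987960e-05]), 'tool_pos': array([ 0.25053737, -0.57191288,  0.23006583]), 'tool_rot': array([-1.02417374e-03,  9.78777634e-01,  2.04922630e-01, -1.02453869e-04]), 'contact_force': array([6.51186327e-01, 1.23257778e+00, 3.60271210e-04]), 'ft_torque': array([ 0.02391999, -0.03001101, -0.00718878]), 'grasp_force': 0.0, 'gripper_width': 1.0008221459033746}
top [[0.022, 0.99, -0.136, 0.351], [-0.999, 0.026, 0.024, 0.022], [0.027, 0.135, 0.99, 1.391], [0.0, 0.0, 0.0, 1.0]]
plate_boss [(0.91, [0.541, 0.469, 0.034]), (0.91, [0.54, -0.023, 0.03]), (0.74, [0.542, 0.131, 0.03]), (0.63, [0.45, 0.28, 0.03])]
plate_hole [(0.97, [0.543, 0.49, -0.004]), (0.92, [0.561, 0.157, -0.001]), (0.7, [0.461, 0.302, 0.00
[... 156 characters left out ...]
-0.003]), (0.56, [0.68, -0.281, 0.002])]
loupe [(0.63, [0.37, -0.377, -0.0])]
chasing_hammer [(0.6, [0.458, -0.164, 0.077]), (0.52, [0.54, -0.5, -0.002])]
scene [[-0.74, 0.325, -0.589, -0.236], [-0.672, -0.384, 0.633, 0.847], [-0.02, 0.865, 0.502, 0.75], [0.0, 0.0, 0.0, 1.0]]
plate_boss [(0.72, [0.538, 0.47, 0.037]), (0.64, [0.546, 0.134, 0.032]), (0.57, [0.54, -0.025, 0.032])]
plate_hole [(0.89, [0.542, 0.501, -0.0]), (0.77, [0.565, 0.152, 0.0]), (0.76, [0.463, 0.308, 0.001])]
seat [(0.92, [0.54, -0.164, 0.035])]
shaft_tip []
keeper_knob [(0.56, [0.457, -0.166, 0.074])]
pot [(0.73, [0.444, 0.51, 0.003]), (0.46, [0.67, -0.284, 0.001])]
loupe []
chasing_hammer [(0.59, [0.542, -0.498, 0.002])]
```

View pics/top1.png

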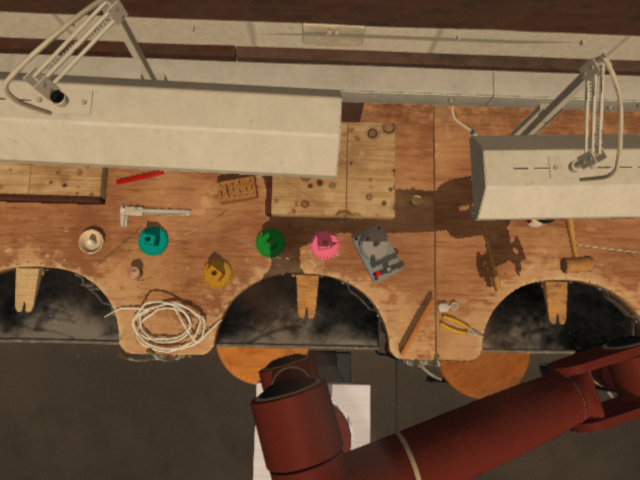

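```bash
python3 - <<'E'
import cv2
a=cv2.imread("pics/top1.png")
print(a.shape)
E
```

```text
(480, 640, 3)
```

The top view shows the brass plate at about (217,272), with turquoise, green and pink decoys, the grey block at about (378,252) and lamps overhead. I'll zoom in on the plate and block and measure lamp heights.

```bash
python3 - <<'E'
from h import *
f=grab_frame("top");P=cloud(f)
for u,v in[(150,120),(320,160),(550,150),(500,200),(390,130)]:print(u,v,P[v,u].round(3))
c=f["color"]
def crop(c,u,v,r,n):
    return cv2.cvtColor(cv2.resize(c[v-r:v+r,u-r:u+r],(390,390),interpolation=cv2.INTER_CUBIC),cv2.COLOR_RGB2BGR)
s=grab_frame("scene");S=cloud(s)
def pix(p,f):
    T=np.linalg.inv(f["world_from_camera"]);q=T[:3,:3]@np.array(p)+T[:3,3];K=f["intrinsics"]
    return int(K[0,0]*q[0]/-q[2]+K[0,2]),int(K[1,1]*-q[1]/-q[2]+K[1,2])
a=pix([.54,-.164,.04],s)
print(a)
cv2.imwrite("pics/crops.png",np.hstack([crop(c,217,272,28,0),crop(s["color"],min(max(a[0],45),594),a[1],45,0)]))
# block top-plane geometry
for nm,G,ff in(("top",P,f),("scene",S,s)):
    m=(abs(G[...,0]-.52)<.12)&(abs(G[...,1]+.165)<.1)&(ff["range_z"]>0)
    for lo,hi in((.005,.03),(.03,.042),(.045,.06),(.06,.09),(.09,.105)):
        q=G[m&(G[...,2]>lo)&(G[...,2]<hi)]
        if len(q):print(nm,lo,len(q),q.mean(0).round(4),q.min(0).round(3),q.max(0).round(3))
    m=(abs(G[...,0]-.45)<.07)&(abs(G[...,1]-.28)<.07)
    for lo,hi in((.006,.014),(.04,.06)):
        q=G[m&(G[...,2]>lo)&(G[...,2]<hi)]
        if len(q)>4:
            r=cv2.minAreaRect(q[:,:2].astype(np.float32)*1000);print(nm,"plate",lo,len(q),q.mean(0).round(4),r)
    for t in("plate_boss","keeper","plate_hole"):
        for d in cut_out(nm,t):
            q=G[d["pixels"]];q=q[q[:,2]>.0];print(nm,t,round(d["p"],2),len(q),np.median(q,0).round(3),cv2.minAreaRect(q[q[:,2]>.045][:,:2].astype(np.float32)*1000) if t=="keeper" else "")
E
```

```text
150 120 [0.705 0.333 0.497]
320 160 [0.651 0.005 0.448]
550 150 [ 0.727 -0.523  0.337]
500 200 [ 0.61  -0.411  0.32 ]
390 130 [ 0.878 -0.205  0.04 ]
(354, 223)
top 0.005 1172 [ 0.5216 -0.1688  0.0147] [ 0.4   -0.265  0.005] [ 0.627 -0.065  0.03 ]
top 0.03 835 [ 0.5735 -0.1529  0.0365] [ 0.473 -0.218  0.03 ] [ 0.64  -0.066  0.042]
top 0.045 154 [ 0.4865 -0.1979  0.0526] [ 0.446 -0.24   0.045] [ 0.64  -0.102  0.059]
top 0.06 25 [ 0.4922 -0.1678  0.0733] [ 0.447 -0.205  0.061] [ 0.542 -0.156  0.09 ]
top 0.09 35 [ 0.4872 -0.162   0.0971] [ 0.449 -0.17   0.091] [ 0.545 -0.156  0.103]
top plate 0.006 444 [0.4471 0.2799 0.0095] ((449.33319091796875, 283.7679748535156), (140.546142578125, 128.01161193847656), 2.250919818878174)
top plate 0.04 127 [0.4476 0.2825 0.0525] ((447.7370910644531, 283.4125061035156), (40.98724365234375, 26.251907348632812), 54.719139099121094)
top plate_boss 0.97 674 [0.445 0.28  0.01 ] 
top plate_boss 0.94 629 [0.539 0.134 0.01 ] 
top plate_boss 0.93 710 [0.534 0.464 0.011] 
top plate_boss 0.59 662 [ 0.535 -0.02   0.01 ] 
top keeper 0.64 151 [ 0.469 -0.196  0.054] 
[... 833 characters left out ...]
3305664), 52.56238555908203)
scene plate 0.04 190 [0.444  0.2862 0.05  ] ((446.1268005371094, 283.9203186035156), (40.09990692138672, 30.441492080688477), 56.87363052368164)
scene plate_boss 0.85 606 [0.531 0.145 0.011] 
scene plate_boss 0.8 973 [0.525 0.479 0.011] 
scene plate_boss 0.68 119 [ 0.455 -0.163  0.06 ] 
scene plate_boss 0.57 834 [0.437 0.293 0.011] 
scene keeper 0.5 120 [ 0.454 -0.162  0.059] ((466.9226989746094, -196.0726318359375), (16.424461364746094, 92.15253448486328), 22.578786849975586)
scene plate_hole 0.79 611 [0.531 0.146 0.011] 
scene plate_hole 0.72 832 [0.437 0.293 0.011] 
scene plate_hole 0.72 988 [0.525 0.478 0.011] 
scene plate_hole 0.64 523 [ 0.528 -0.008  0.011]
```

View pics/crops.png

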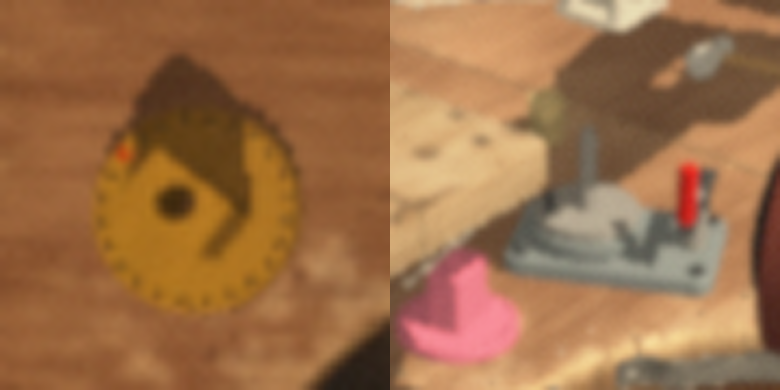

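The plate is at (0.447, 0.2835) with yaw ≈0.96; red dot and hole agree. The block's +x is about 0.48 rad, the seat is at (0.5395, -0.164) and the pivot at about (0.471, -0.200), 78 mm from the shaft as it should be. The keeper reads about 1.66. I'm setting out.

Request:
{"method": "jog_arm", "body": {"motion": "100 0.53 -0.38 0.06 0 0 -0.365;100 0.53 -0.38 0.06 0 0 -0.365;100 0.53 -0.38 0.06 0 0 -0.365;100 0.53 -0.38 0.06 0 0 -0.365;100 0.53 -0.38 0.06 0 0 -0.365"}}

```text
time: 1.92
tool_pos: [0.4104, -0.3032, 0.2028]
tool_rot: [0.0, 0.887, 0.462, 0.0]
contact_force: [1.5, -0.0, -0.3]
gripper_width: 1.001
grasp_force: 0.0
```

```bash
cat >> h.py <<'E'
from scipy.spatial.transform import Rotation as Rn
def pose():
    s=state();q=s["tool_rot"];R=Rn.from_quat(q[[1,2,3,0]]);m=R.as_matrix();return s,s["tool_pos"],R,np.arctan2(m[1,0],m[0,0])
def plan(p,yaw):
    s,t,R,y=pose();print("t",round(s["time"],2),"pos",t.round(4),"yaw",round(y,3),"F",s["contact_force"].round(1),"w",round(s["gripper_width"],3),"j6",s["joint_pos"][5].round(2))
    W=Rn.from_matrix([[np.cos(yaw),np.sin(yaw),0],[np.sin(yaw),-np.cos(yaw),0],[0,0,-1]])
    print("shift",(R.inv().apply(np.array(p)-t)/.5).round(4),"turn",((R.inv()*W).as_rotvec()/1.5).round(4))
E
python3 -c "
from h import *
plan([.447,.2835,.15],.96)"
```

```text
t 1.93 pos [ 0.4104 -0.3032  0.2028] yaw 0.96 F [ 1.5 -0.  -0.3] w 1.001 j6 -0.17
shift [ 1.0032 -0.6132  0.1049] turn [ 0.0007  0.     -0.0001]
```

Request:
{"method": "jog_arm", "body": {"motion": "100 0.5 -0.31 0.0 0 0 0;100 0.5 -0.31 0.0 0 0 0;100 0.5 -0.31 0.0 0 0 0;100 0.5 -0.31 0.0 0 0 0;100 0.5 -0.31 0.0 0 0 0"}}

```text
time: 2.55
tool_pos: [0.4258, -0.0089, 0.203]
tool_rot: [0.0, 0.887, 0.463, 0.001]
contact_force: [0.8, 0.0, -0.5]
gripper_width: 1.003
grasp_force: 0.0
```

Request:
{"method": "jog_arm", "body": {"motion": "100 0.5 -0.3 0.1 0 0 0;100 0.5 -0.3 0.1 0 0 0;100 0.5 -0.3 0.1 0 0 0;100 0.5 -0.3 0.1 0 0 0;100 0.5 -0.3 0.1 0 0 0"}}

```text
time: 3.18
tool_pos: [0.4459, 0.2821, 0.1523]
tool_rot: [-0.0, 0.887, 0.463, 0.0]
contact_force: [0.5, 0.7, 0.0]
gripper_width: 0.999
grasp_force: 0.0
```

```bash
python3 -c "
from h import *
plan([.447,.2835,.15],.96)
f=grab_frame('wrist');save(f,'w1.png')
print([(round(d['p'],2),np.round(d['at'],4)) for d in place_of('wrist','plate_boss')],[(round(d['p'],2),np.round(d['at'],4)) for d in place_of('wrist','plate_hole')])
"
```

```text
t 3.17 pos [0.4459 0.2821 0.1523] yaw 0.962 F [0.5 0.7 0. ] w 0.999 j6 1.03
shift [0.0035 0.0001 0.0047] turn [ 0.     -0.0001  0.0014]
[(0.73, array([0.5398, 0.135 , 0.0292])), (0.56, array([0.449 , 0.2839, 0.0348]))] [(0.97, array([ 0.5617,  0.1485, -0.0015])), (0.94, array([0.4633, 0.3022, 0.0022]))]
```

View pics/w1.png

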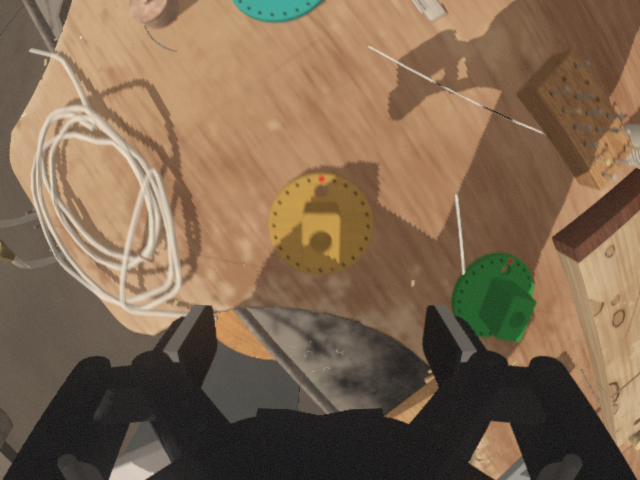

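The wrist view shows the brass plate at (321,222) with the boss's sides square to the fingers and the red dot straight up at (321,178). Alignment is good, so I descend and grip.

Request:
{"method": "jog_arm", "body": {"motion": "100 0.004 0 0.1 0 0 0;100 0.004 0 0.2 0 0 0;100 0.004 0 0.24 0 0 0;100 0.004 0 0.268 0 0 0;100 0.004 0 0.268 0 0 0"}}

```text
time: 3.95
tool_pos: [0.4474, 0.2805, 0.0184]
tool_rot: [0.0, 0.887, 0.461, -0.0]
contact_force: [-0.5, 0.5, -0.3]
gripper_width: 1.0
grasp_force: 0.0
```

Request:
{"method": "jog_arm", "body": {"motion": "0 0 0 0 0 0 0;0 0 0 0 0 0 0;0 0 0 0 0 0 0;0 0 0 0 0 0 0;0 0 0 0 0 0 0"}}

```text
time: 4.58
tool_pos: [0.448, 0.2817, 0.0196]
tool_rot: [-0.0, 0.887, 0.462, 0.001]
contact_force: [-2.2, 0.5, 6.4]
gripper_width: 0.297
grasp_force: 61.0
```

Request:
{"method": "jog_arm", "body": {"motion": "0 0 0 -0.03 0 0 0;0 0 0 -0.1 0 0 0;0 0 0 -0.2 0 0 0;0 0 0 -0.3 0 0 0;0 0 0 -0.3 0 0 0"}}

```text
time: 5.2
tool_pos: [0.4502, 0.2824, 0.174]
tool_rot: [0.0, 0.887, 0.462, 0.005]
contact_force: [-0.2, -0.3, -4.2]
gripper_width: 0.296
grasp_force: 60.0
```

```bash
python3 -c "
from h import *
s,t,R,y=pose()
f=grab_frame('wrist');save(f,'w2.png')
print(f['intrinsics'],f['world_from_camera'].round(3))
for n in('plate_boss','plate_hole'):
  for d in place_of('wrist',n):print(n,round(d['p'],2),d['at'].round(4) if hasattr(d['at'],'round') else d['at'],'in tool',R.inv().apply(np.array(d['at'])-t).round(4))
plan([.5395,-.164,.17],.48)
print(state()['contact_force'],state()['ft_torque'])
"
```

```text
[[371.64829954   0.         319.39771179]
 [  0.         371.64829954 243.0135122 ]
 [  0.           0.           1.        ]] [[ 0.819  0.551  0.158  0.492]
 [-0.574  0.784  0.236  0.343]
 [ 0.006 -0.284  0.959  0.318]
 [ 0.     0.     0.     1.   ]]
plate_boss 0.9 [0.5414, 0.1299, 0.0335] in tool [-0.0738  0.1614  0.1407]
plate_boss 0.87 [0.5387, -0.0223, 0.036] in tool [-0.2     0.2464  0.1376]
plate_boss 0.68 [0.4492, 0.2837, 0.1874] in tool [ 0.0007 -0.0015 -0.0134]
plate_boss 0.28 [0.4453, 0.5109, 0.0009] in tool [ 0.183  -0.1359  0.1739]
plate_hole 0.96 [0.466, 0.2998, 0.156] in tool [0.0232 0.0029 0.0182]
plate_hole 0.93 [0.5458, -0.0544, 0.0006] in tool [-0.2226  0.2705  0.1729]
plate_hole 0.87 [0.5651, 0.1536, 0.0008] in tool [-0.0411  0.1671  0.1737]
t 5.35 pos [0.446  0.2805 0.1662] yaw 0.96 F [-0.1 -0.5 -4.6] w 0.296 j6 1.03
shift [-0.6213  0.6628 -0.0066] turn [-0.0007  0.0027  0.3202]
[-0.07156764 -0.51255522 -4.58945426] [ 0.02906088 -0.02898118  0.00098186]
```

View pics/w2.png

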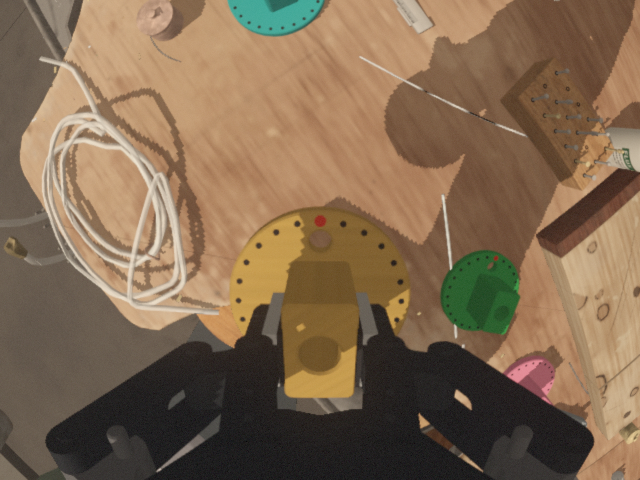

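The plate is gripped square: bore at about (320,354), pin hole at about (320,238), red dot at (320,221). I'll compute the bore offset in the tool frame.

```bash
cat >> h.py <<'E'
def ray(f,u,v):
    K=f["intrinsics"];d=np.array([u-K[0,2],v-K[1,2]])/K[0,0];r=np.hypot(*d);T=f["world_from_camera"]
    n=np.sin(r)/r if r>0 else 1
    return T[:3,3],T[:3,:3]@np.array([d[0]*n,-d[1]*n,-np.cos(r)])
def hit(f,u,v,z):
    o,d=ray(f,u,v);return o+d*(z-o[2])/d[2]
def wpix(f,p):
    T=np.linalg.inv(f["world_from_camera"]);q=T[:3,:3]@np.array(p)+T[:3,3];q=np.array([q[0],-q[1],-q[2]])
    th=np.arctan2(np.hypot(q[0],q[1]),q[2]);K=f["intrinsics"];return K[:2,2]+K[0,0]*th*q[:2]/np.hypot(q[0],q[1])
E
python3 - <<'E'
from h import *
s,t,R,y=pose()
f=grab_frame('wrist');g=cv2.cvtColor(f['color'],cv2.COLOR_RGB2HSV)
c=f['color'].astype(int)
# bore (dark blob) and hole, dot
w=f['color'][325:385,290:350]
G=cv2.GaussianBlur(cv2.cvtColor(f['color'],cv2.COLOR_RGB2GRAY),(5,5),0)
def blob(u0,u1,v0,v1,area):
    roi=G[v0:v1,u0:u1];_,m=cv2.threshold(roi,0,255,cv2.THRESH_BINARY_INV+cv2.THRESH_OTSU)
    n,l,st,ce=cv2.connectedComponentsWithStats(m)
    return [(st[i,4],st[i,:4],(ce[i]+[u0,v0]).round(1)) for i in range(1,n) if st[i,4]>40]
b=blob(292,348,325,385,0);print(b)
h=blob(300,340,228,250,0);print(h)
for nm,(u,v),zt in(("bore",(320,354),.0185-.054),("hole",(320,238.5),.0185-.010)):
    z=t[2]-zt;p=hit(f,u,v,z);print(nm,R.inv().apply(p-t).round(4))
# expected rim points for bore offset 0: range from depth at disc face
r=f['range_z'];print(r[238,320],r[354,320],r[300,320],r[385,320])
print(t.round(4),R.as_matrix().round(3).tolist())
E
```

```text
[(np.int32(2422), array([ 0,  0, 56, 50], dtype=int32), array([318. , 347.1]))]
[(np.int32(801), array([ 2,  0, 38, 22], dtype=int32), array([321.3, 238.6]))]
bore [ 0.0016  0.0008 -0.0355]
hole [0.0301 0.0009 0.0084]
0.32180986 0.13846307 0.12324577 0.12928988
[0.446  0.2805 0.1662] [[0.573, 0.819, -0.004], [0.819, -0.573, -0.002], [-0.004, -0.002, -1.0]]
```

```bash
python3 -c "
from h import *
plan([.43,-.215,.18],.48)"
```

```text
t 5.4 pos [0.4457 0.2804 0.1656] yaw 0.96 F [-0.9 -0.4 -4.4] w 0.295 j6 1.03
shift [-0.8299  0.5422 -0.0265] turn [-0.001   0.0035  0.3202]
```

Request:
{"method": "jog_arm", "body": {"motion": "0 -0.41 0.27 -0.026 0 0 0.16;0 -0.41 0.27 -0.026 0 0 0.16;0 -0.41 0.27 -0.026 0 0 0.16;0 -0.41 0.27 -0.026 0 0 0.16;0 -0.41 0.27 -0.026 0 0 0.16"}}

```text
time: 6.02
tool_pos: [0.4394, 0.0326, 0.1794]
tool_rot: [-0.0, 0.937, 0.349, -0.002]
contact_force: [0.2, 0.1, -4.5]
gripper_width: 0.295
grasp_force: 60.8
```

```bash
python3 -c "
from h import *
plan([.43,-.215,.18],.48)"
```

```text
t 6.03 pos [0.4394 0.0326 0.1794] yaw 0.713 F [ 0.2  0.1 -4.5] w 0.295 j6 0.76
shift [-0.3382  0.3621 -0.0008] turn [-0.001   0.0022  0.1556]
```

Request:
{"method": "jog_arm", "body": {"motion": "0 -0.34 0.36 0 0 0 0.156;0 -0.34 0.36 0 0 0 0.156;0 -0.34 0.36 0 0 0 0.156;0 -0.34 0.36 0 0 0 0.156;0 -0.34 0.36 0 0 0 0.156"}}

```text
time: 6.65
tool_pos: [0.4306, -0.2136, 0.1797]
tool_rot: [-0.001, 0.971, 0.238, -0.001]
contact_force: [-0.1, 0.1, -4.8]
gripper_width: 0.298
grasp_force: 61.8
```

```bash
python3 -c "
from h import *
plan([.43,-.215,.18],.48)
f=grab_frame('wrist');save(f,'w3.png')
for n in('seat','shaft_tip','keeper_knob'):
  for d in place_of('wrist',n):print(n,round(d['p'],2),np.round(d['at'],4),wpix(f,d['at']))
"
```

```text
t 6.65 pos [ 0.4306 -0.2136  0.1797] yaw 0.481 F [-0.1  0.1 -4.8] w 0.298 j6 0.47
shift [-0.0023  0.0019 -0.0007] turn [-0.002   0.0013  0.0009]
keeper_knob 0.68 [ 0.4549 -0.1644  0.0752] [270.55713043 178.41176924]
```

View pics/w3.png

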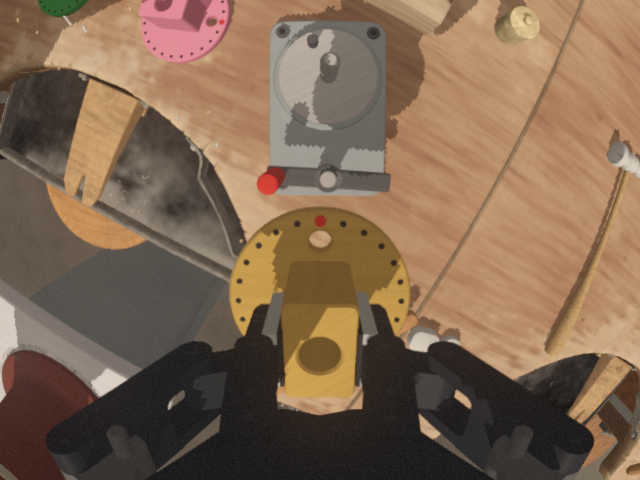

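The wrist view shows the flange centred near (329,76), the shaft tip near (332,58), the pin near (312,41), the keeper post near (328,180) and the red knob at (268,184). I'm turning these into positions.

```bash
python3 - <<'E'
from h import *
f=grab_frame('wrist')
tip=hit(f,332,58,.1);pin=hit(f,312,40,.052);post=hit(f,328,180,.062);knob=hit(f,267,184,.098);seat=hit(f,329,77,.036)
for n,p in dict(tip=tip,pin=pin,post=post,knob=knob,seat=seat).items():print(n,p.round(4))
S=seat;B=S-post;print("block yaw",np.arctan2(B[1],B[0]),np.hypot(*B[:2]),"pin",np.hypot(*(pin-S)[:2]),np.arctan2(*(pin-S)[1::-1]))
s,t,R,y=pose();print("bore tool",R.inv().apply(hit(f,320,354,t[2]+.0355)-t).round(4),"hole",R.inv().apply(hit(f,320,239,t[2]-.0085)-t).round(4))
c=f['color'][5:145,255:405];cv2.imwrite("pics/w3c.png",cv2.cvtColor(cv2.resize(c,(750,600)[::1],interpolation=cv2.INTER_CUBIC)[:,:],cv2.COLOR_RGB2BGR))
E
```

```text
tip [ 0.5413 -0.1603  0.1   ]
pin [ 0.5561 -0.138   0.052 ]
post [ 0.4709 -0.1961  0.062 ]
knob [ 0.4551 -0.1613  0.098 ]
seat [ 0.5393 -0.1611  0.036 ]
block yaw 0.47242456187929743 0.07682175435146986 pin 0.028604537254448892 0.9414310630831446
bore tool [ 0.002   0.0006 -0.0355] hole [0.0302 0.0007 0.0085]
```

View pics/w3c.png

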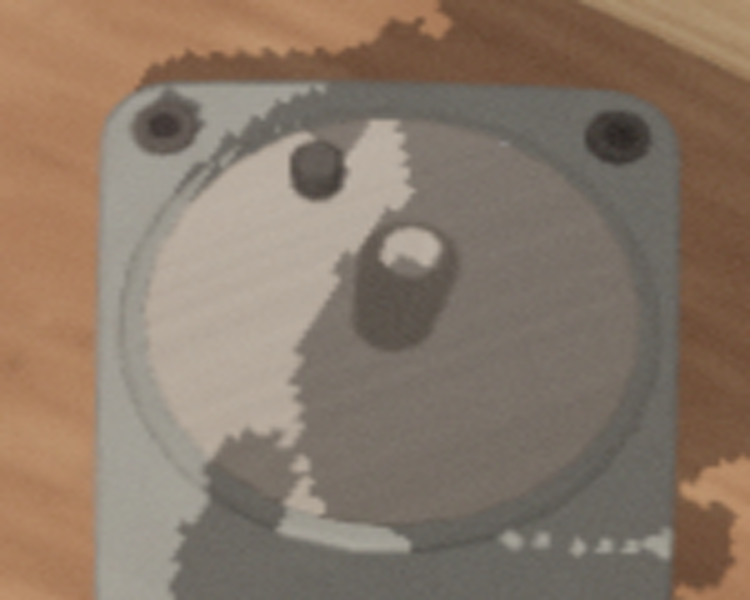

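```bash
python3 - <<'E'
from h import *
f=grab_frame('wrist')
tip=hit(f,337,62.2,.1);pin=hit(f,318.6,43.5,.052);S=hit(f,333.4,79.7,.036)
print(tip.round(4),S.round(4),pin.round(4),np.hypot(*(pin-S)[:2]),np.arctan2(*(pin-S)[1::-1]))
s,t,R,y=pose();print("tool offs",R.inv().apply(tip-t).round(4),R.inv().apply(S-t).round(4))
E
```

```text
[ 0.5406 -0.1641  0.1   ] [ 0.5393 -0.1651  0.036 ] [ 0.5562 -0.1434  0.052 ] 0.027486812012274073 0.9065960146553952
tool offs [0.1178 0.0109 0.0809] [0.1161 0.0111 0.1449]
```

```bash
python3 -c "
from h import *
plan([.5386,-.1654,.15],.91)"
```

```text
t 6.95 pos [ 0.4316 -0.2099  0.1809] yaw 0.489 F [-0.5  0.5 -4.5] w 0.298 j6 0.47
shift [0.2306 0.022  0.0618] turn [-8.000e-04  1.000e-04 -2.808e-01]
```

Request:
{"method": "jog_arm", "body": {"motion": "0 0.115 0.011 0 0 0 -0.14;0 0.23 0.022 0 0 0 -0.281;0 0.23 0.022 0 0 0 -0.281;0 0.23 0.022 0 0 0 -0.281;0 0.23 0.022 0 0 0 -0.281"}}

```text
time: 7.58
tool_pos: [0.5381, -0.1669, 0.1816]
tool_rot: [-0.0, 0.899, 0.438, -0.0]
contact_force: [0.4, 0.2, -4.7]
gripper_width: 0.303
grasp_force: 61.7
```

```bash
python3 -c "
from h import *
f=grab_frame('wrist')
plan([.5386,-.1654,.10],.91)"
```

```text
t 7.62 pos [ 0.538  -0.1673  0.1817] yaw 0.907 F [-0.2 -0.2 -4.2] w 0.299 j6 0.23
shift [ 0.0037 -0.0014  0.1635] turn [ 0.0001 -0.     -0.0018]
```

Request:
{"method": "jog_arm", "body": {"motion": "0 0.0037 -0.0014 0 0 0 0;0 0.0037 -0.0014 0.05 0 0 0;0 0.0037 -0.0014 0.1 0 0 0;0 0.0037 -0.0014 0.1 0 0 0;0 0.0037 -0.0014 0.1 0 0 0"}}

```text
time: 8.25
tool_pos: [0.5394, -0.166, 0.1329]
tool_rot: [0.001, 0.899, 0.438, 0.001]
contact_force: [0.2, 0.1, -4.1]
gripper_width: 0.299
grasp_force: 61.6
```

```bash
python3 -c "
from h import *
f=grab_frame('wrist')
plan([.5386,-.1654,.112],.91)"
```

```text
t 8.3 pos [ 0.5398 -0.1661  0.1334] yaw 0.907 F [ 0.9  0.9 -4.3] w 0.295 j6 0.23
shift [-0.0004 -0.0029  0.0427] turn [ 0.0017 -0.0004 -0.0017]
```

Request:
{"method": "jog_arm", "body": {"motion": "0 0 -0.0015 0.015 0 0 0;0 0 -0.0015 0.025 0 0 0;0 0 -0.0015 0.035 0 0 0;0 0 -0.0015 0.044 0 0 0;0 0 -0.0015 0.044 0 0 0"}}

```text
time: 8.93
tool_pos: [0.538, -0.165, 0.1089]
tool_rot: [-0.0, 0.899, 0.438, -0.0]
contact_force: [-0.6, -0.6, -4.3]
gripper_width: 0.298
grasp_force: 61.7
```

```bash
python3 -c "
from h import *
f=grab_frame('wrist')
plan([.5386,-.1654,.08],.91)"
```

```text
t 8.97 pos [ 0.5382 -0.1651  0.1094] yaw 0.908 F [-0.1 -0.8 -4.9] w 0.295 j6 0.23
shift [-0.      0.001   0.0587] turn [-0.0004  0.0001 -0.0015]
```

Request:
{"method": "jog_arm", "body": {"motion": "0 0 0 0.015 0 0 0;0 0 0 0.03 0 0 0;0 0 0 0.045 0 0 0;0 0 0 0.06 0 0 0;0 0 0 0.06 0 0 0"}}

```text
time: 9.6
tool_pos: [0.5379, -0.1649, 0.0786]
tool_rot: [-0.001, 0.899, 0.438, -0.0]
contact_force: [-0.2, 0.2, -3.3]
gripper_width: 0.299
grasp_force: 61.7
```

```bash
python3 -c "
from h import *
f=grab_frame('wrist')
plan([.5386,-.1654,.0545],.91)
print(state()['contact_force'],state()['ft_torque'])"
```

```text
t 9.65 pos [ 0.5381 -0.1651  0.0792] yaw 0.908 F [ 0.2  1.  -3.8] w 0.295 j6 0.23
shift [0.0001 0.0012 0.0494] turn [-0.0006  0.0002 -0.0015]
[ 0.22363991  0.97706417 -3.82668447] [ 0.02110501  0.04337995 -0.03999857]
```

Request:
{"method": "jog_arm", "body": {"motion": "0 0 0 0.006 0 0 0;0 0 0 0.012 0 0 0;0 0 0 0.016 0 0 0;0 0 0 0.02 0 0 0;0 0 0 0.02 0 0 0"}}

```text
time: 10.28
tool_pos: [0.5382, -0.1651, 0.0694]
tool_rot: [-0.0, 0.899, 0.438, -0.0]
contact_force: [0.5, -0.4, -3.2]
gripper_width: 0.299
grasp_force: 61.7
```

```bash
python3 -c "
from h import *
f=grab_frame('wrist')
plan([.5386,-.1654,.0545],.91)
print(state()['contact_force'],state()['ft_torque'])"
```

```text
t 10.32 pos [ 0.5383 -0.1652  0.0696] yaw 0.908 F [ 0.1 -0.8 -4.2] w 0.298 j6 0.23
shift [-0.      0.0008  0.0302] turn [-0.0001  0.     -0.0015]
[ 0.06696951 -0.83950731 -4.20353333] [-0.00549902  0.01460712  0.04964049]
```

Still free. Down another 4 mm, gently.

Request:
{"method": "jog_arm", "body": {"motion": "0 0 0 0.002 0 0 0;0 0 0 0.004 0 0 0;0 0 0 0.006 0 0 0;0 0 0 0.008 0 0 0;0 0 0 0.008 0 0 0"}}

```text
time: 10.95
tool_pos: [0.5383, -0.1651, 0.0655]
tool_rot: [-0.0, 0.899, 0.438, -0.0]
contact_force: [-0.1, 0.0, -4.0]
gripper_width: 0.296
grasp_force: 61.7
```

```bash
python3 -c "
from h import *
f=grab_frame('wrist')
plan([.5386,-.1654,.0545],.91)
print(state()['contact_force'],state()['ft_torque'])"
```

```text
t 11.0 pos [ 0.5383 -0.1652  0.0656] yaw 0.908 F [-0.3 -0.4 -3.5] w 0.299 j6 0.23
shift [-0.0001  0.0007  0.0222] turn [-0.0001  0.     -0.0015]
[-0.25591781 -0.38829851 -3.49556854] [0.00947538 0.0072158  0.01046104]
```

The underside is now about 5 mm below the pin's top with no contact force, so the pin has entered. Going on towards the seat.

Request:
{"method": "jog_arm", "body": {"motion": "0 0 0 0.004 0 0 0;0 0 0 0.008 0 0 0;0 0 0 0.012 0 0 0;0 0 0 0.016 0 0 0;0 0 0 0.018 0 0 0"}}

```text
time: 11.62
tool_pos: [0.5383, -0.1651, 0.0564]
tool_rot: [-0.0, 0.899, 0.438, -0.0]
contact_force: [-0.6, -0.6, -4.7]
gripper_width: 0.297
grasp_force: 61.7
```

```bash
python3 -c "
from h import *
f=grab_frame('wrist')
plan([.5386,-.1654,.0545],.91)
print(state()['contact_force'],state()['ft_torque'])"
```

```text
t 11.68 pos [ 0.5382 -0.1651  0.0564] yaw 0.908 F [ 0.4  0.5 -3.7] w 0.294 j6 0.23
shift [-0.      0.0009  0.0038] turn [-0.0003  0.     -0.0015]
[ 0.36527517  0.53532671 -3.69353688] [-0.01536563  0.01646317 -0.02358306]
```

Seat contact is expected around 0.0545–0.0555, so I continue in 0.5 mm steps.

Request:
{"method": "jog_arm", "body": {"motion": "0 0 0 0.001 0 0 0;0 0 0 0.002 0 0 0;0 0 0 0.003 0 0 0;0 0 0 0.003 0 0 0;0 0 0 0.003 0 0 0"}}

```text
time: 12.3
tool_pos: [0.5385, -0.1653, 0.0556]
tool_rot: [0.0, 0.899, 0.438, 0.0]
contact_force: [-2.0, 0.3, 0.4]
gripper_width: 0.298
grasp_force: 62.4
```

Request:
{"method": "jog_arm", "body": {"motion": "0 0 0 0.0005 0 0 0;0 0 0 0.001 0 0 0;0 0 0 0.001 0 0 0;0 0 0 0.001 0 0 0;0 0 0 0.001 0 0 0"}}

```text
time: 12.92
tool_pos: [0.5385, -0.1653, 0.055]
tool_rot: [0.0, 0.899, 0.438, 0.0]
contact_force: [-4.2, 1.5, 5.0]
gripper_width: 0.298
grasp_force: 63.1
```

Seated: contact began at TCP z 0.0556 (underside at about 0.036), with light force. Releasing.

Request:
{"method": "jog_arm", "body": {"motion": "40 0 0 0 0 0 0;60 0 0 0 0 0 0;60 0 0 0 0 0 0;60 0 0 0 0 0 0;60 0 0 0 0 0 0"}}

```text
time: 13.55
tool_pos: [0.5384, -0.1652, 0.0547]
tool_rot: [0.0, 0.899, 0.438, 0.0]
contact_force: [-1.1, 0.9, -0.2]
gripper_width: 0.598
grasp_force: 0.0
```

Request:
{"method": "jog_arm", "body": {"motion": "60 0 0 -0.05 0 0 0;60 0 0 -0.1 0 0 0;60 0 0 -0.2 0 0 0;60 0 0 -0.25 0 0 0;60 0 0 -0.25 0 0 0"}}

```text
time: 14.18
tool_pos: [0.5399, -0.1659, 0.1826]
tool_rot: [0.002, 0.899, 0.438, 0.002]
contact_force: [-0.1, 1.3, 0.3]
gripper_width: 0.603
grasp_force: 0.0
```

```bash
python3 - <<'E'
from h import *
plan([.43,-.215,.21],.48)
f=grab_frame('wrist')
for n in("top","scene"):
    f=grab_frame(n);P=cloud(f)
    m=(np.hypot(P[...,0]-.54,P[...,1]+.1645)<.036)&(np.hypot(P[...,0]-.54,P[...,1]+.1645)>.023)&(f["range_z"]>0)&(P[...,2]<.07)
    z=P[m][:,2];print(n,m.sum(),np.percentile(z,[10,30,50,70,90]).round(4))
    m=(np.hypot(P[...,0]-.60,P[...,1]+.03)<.04)&(f["range_z"]>0);print("table",np.median(P[m][:,2]) if m.any() else None)
E
```

```text
t 14.18 pos [ 0.5399 -0.1659  0.1826] yaw 0.908 F [-0.1  1.3  0.3] w 0.603 j6 0.23
shift [-0.2127 -0.1125 -0.0557] turn [ 0.0035 -0.0017  0.2852]
top 47 [0.0423 0.0446 0.0465 0.0478 0.0495]
table 0.004610561587072626
scene 152 [-0.2286 -0.2243  0.0444  0.0454  0.0482]
table 0.007448745756154063
```

The plate's upper face reads about 0.046, so it is home. Next is the keeper: I'll go above the knob at (0.4555, -0.1645) while turning the tool.

Request:
{"method": "jog_arm", "body": {"motion": "40 -0.1 -0.135 0 0 0 0.6;40 -0.1 -0.135 0 0 0 0.6;40 -0.1 -0.135 0 0 0 0.6;40 -0.1 -0.135 0 0 0 0.6;40 -0.1 -0.135 0 0 0 0.6"}}

```text
time: 14.95
tool_pos: [0.4532, -0.1625, 0.1773]
tool_rot: [-0.001, 1.0, 0.001, -0.002]
contact_force: [0.4, -0.8, 0.2]
gripper_width: 0.398
grasp_force: 0.0
```

Request:
{"method": "jog_arm", "body": {"motion": "40 0 0 0 0 0 0.65;40 0 0 0 0 0 0.65;40 0 0 0 0 0 0.65;40 0 0 0 0 0 0.65;40 0 0 0 0 0 0.65"}}

```text
time: 15.58
tool_pos: [0.4533, -0.1625, 0.1772]
tool_rot: [-0.0, 0.892, -0.451, -0.002]
contact_force: [0.1, -0.1, -0.8]
gripper_width: 0.401
grasp_force: 0.0
```

```bash
python3 - <<'E'
from h import *
f=grab_frame('wrist');f=grab_frame('wrist');save(f,'w4.png')
for d in place_of('wrist','keeper_knob'):print(round(d['p'],2),np.round(d['at'],4))
plan([.4555,-.1645,.066],-.9)
E
```

```text
0.7 [ 0.4516 -0.1645  0.0756]
t 15.72 pos [ 0.4535 -0.1626  0.1777] yaw -0.927 F [-0.1  0.3 -0.4] w 0.396 j6 2.0
shift [ 0.0061 -0.0012  0.2235] turn [ 0.0009  0.002  -0.0178]
```

View pics/w4.png

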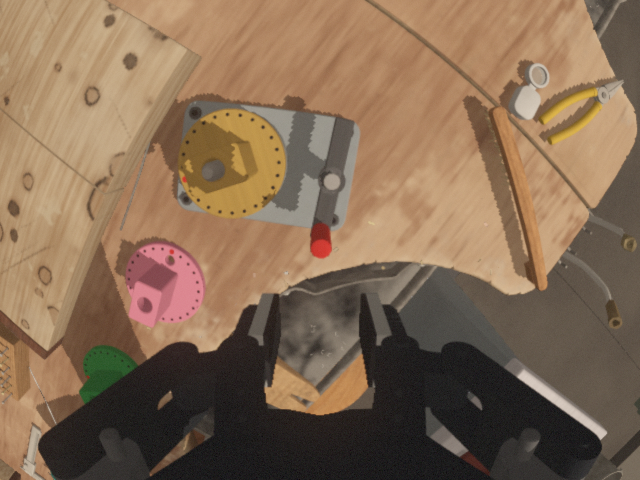

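The plate sits over the shaft, aligned with the flange at (232,163). The red knob is at (320,247), between the finger lines. I check its position, then go down.

```bash
python3 - <<'E'
from h import *
f=grab_frame('wrist')
print(hit(f,320.5,247,.098),hit(f,332,181,.06))
plan([.455,-.1645,.066],-.9)
E
```

```text
[ 0.45566188 -0.16636403  0.098     ] [ 0.47103682 -0.20065715  0.06      ]
t 15.78 pos [ 0.4537 -0.1627  0.1781] yaw -0.927 F [-0.4 -0.3 -0.3] w 0.4 j6 2.0
shift [ 5.000e-03 -1.000e-04  2.242e-01] turn [ 0.0007  0.0016 -0.0177]
```

Request:
{"method": "jog_arm", "body": {"motion": "40 0.007 0 0.1 0 0 0;40 0.007 0 0.16 0 0 0;40 0.007 0 0.2 0 0 0;40 0.007 0 0.224 0 0 0;40 0.007 0 0.224 0 0 0"}}

```text
time: 16.4
tool_pos: [0.4558, -0.1655, 0.0667]
tool_rot: [-0.0, 0.894, -0.448, -0.001]
contact_force: [0.6, 0.1, 0.5]
gripper_width: 0.396
grasp_force: 0.0
```

Request:
{"method": "jog_arm", "body": {"motion": "24 0 0 0 0 0 0;24 0 0 0 0 0 0;24 0 0 0 0 0 0;24 0 0 0 0 0 0;24 0 0 0 0 0 0"}}

```text
time: 17.02
tool_pos: [0.4565, -0.1659, 0.0678]
tool_rot: [0.0, 0.894, -0.448, 0.0]
contact_force: [-0.3, -0.1, -0.1]
gripper_width: 0.242
grasp_force: 0.0
```

```bash
cat >> h.py <<'E'
def arc(ths,yaws,off=(0,0)):
    s,t,R,y=pose();pv=np.array([.4706,-.1999])
    print("t",round(s["time"],2),"pos",t.round(4),"yaw",round(y,3),"F",s["contact_force"].round(1),"w",round(s["gripper_width"],3),"ang",np.arctan2(*(t[:2]-pv)[::-1])%6.283,np.hypot(*(t[:2]-pv)))
    for a,w in zip(ths,yaws):
        p=np.array([*(pv+.038*np.array([np.cos(a),np.sin(a)])),.066])
        print(a,(R.inv().apply(p-t)/.5).round(3),round((y-w)/1.5,3))
E
python3 -c "
from h import *
arc([2.1,2.2,2.3,2.4,2.5],[-.85,-.8,-.75,-.7,-.64])"
```

```text
t 17.02 pos [ 0.4565 -0.1659  0.0678] yaw -0.93 F [-0.3 -0.1 -0.1] w 0.242 ang 1.9625163037879114 0.036836506642902826
2.1 [-0.004  0.01   0.004] -0.053
2.2 [-0.005  0.017  0.004] -0.086
2.3 [-0.004  0.025  0.004] -0.12
2.4 [-0.003  0.032  0.004] -0.153
2.5 [-0.001  0.04   0.004] -0.193
```

Request:
{"method": "jog_arm", "body": {"motion": "24 -0.004 0.01 0.003 0 0 -0.05;24 -0.005 0.017 0.003 0 0 -0.09;24 -0.004 0.025 0.003 0 0 -0.12;24 -0.003 0.032 0.003 0 0 -0.155;24 -0.001 0.04 0.003 0 0 -0.19"}}

```text
time: 17.65
tool_pos: [0.4398, -0.1764, 0.0659]
tool_rot: [-0.001, 0.949, -0.316, -0.001]
contact_force: [0.4, 2.6, 0.5]
gripper_width: 0.235
grasp_force: 1.4
```

```bash
python3 -c "
from h import *
arc([2.65,2.75,2.85,2.95,3.05],[-.5,-.4,-.3,-.2,-.1])"
```

```text
t 17.65 pos [ 0.4398 -0.1764  0.0659] yaw -0.643 F [0.4 2.6 0.5] w 0.235 ang 2.488348394507444 0.03873290954273913
2.65 [ 0.002  0.012 -0.   ] -0.095
2.75 [ 0.004  0.02  -0.   ] -0.162
2.85 [ 0.006  0.027 -0.   ] -0.229
2.95 [ 0.009  0.034 -0.   ] -0.295
3.05 [ 0.013  0.041 -0.   ] -0.362
```

Contact of about 2.6 N, so the knob is moving. Continuing round the arc.

Request:
{"method": "jog_arm", "body": {"motion": "24 0.002 0.012 0 0 0 -0.1;24 0.004 0.02 0 0 0 -0.165;24 0.006 0.027 0 0 0 -0.23;24 0.009 0.034 0 0 0 -0.295;24 0.013 0.041 0 0 0 -0.36"}}

```text
time: 18.27
tool_pos: [0.4323, -0.1968, 0.0657]
tool_rot: [-0.001, 0.999, -0.051, -0.001]
contact_force: [-1.7, 3.3, 1.3]
gripper_width: 0.241
grasp_force: 1.2
```

```bash
python3 -c "
from h import *
arc([3.2,3.3,3.4,3.47,3.54],[.05,.15,.25,.32,.4])"
```

```text
t 18.27 pos [ 0.4323 -0.1968  0.0657] yaw -0.101 F [-1.7  3.3  1.3] w 0.241 ang 3.061071663809469 0.038392196333272795
3.2 [ 0.002  0.01  -0.001] -0.101
3.3 [ 0.003  0.018 -0.001] -0.168
3.4 [ 0.006  0.025 -0.001] -0.234
3.47 [ 0.008  0.03  -0.001] -0.281
3.54 [ 0.01   0.035 -0.001] -0.334
```

Request:
{"method": "jog_arm", "body": {"motion": "24 0.002 0.01 0 0 0 -0.1;24 0.003 0.018 0 0 0 -0.17;24 0.006 0.025 0 0 0 -0.235;24 0.008 0.03 0 0 0 -0.28;24 0.01 0.035 0 0 0 -0.335"}}

```text
time: 18.9
tool_pos: [0.4357, -0.215, 0.0656]
tool_rot: [-0.001, 0.98, 0.199, -0.0]
contact_force: [0.9, 1.9, -0.5]
gripper_width: 0.243
grasp_force: 0.8
```

```bash
python3 -c "
from h import *
arc([3.56,3.6,3.64,3.68,3.72],[.42,.44,.46,.48,.48])"
```

```text
t 18.9 pos [ 0.4357 -0.215   0.0656] yaw 0.4 F [ 0.9  1.9 -0.5] w 0.243 ang 3.549111028751418 0.03803585760745262
3.56 [ 0.     0.001 -0.001] -0.013
3.6 [ 0.     0.004 -0.001] -0.026
3.64 [ 0.     0.007 -0.001] -0.04
3.68 [ 0.001  0.01  -0.001] -0.053
3.72 [ 0.001  0.013 -0.001] -0.053
```

Request:
{"method": "jog_arm", "body": {"motion": "24 0 0.003 0 0 0 -0.025;24 0 0.005 0 0 0 -0.05;24 0.001 0.007 0 0 0 -0.053;24 0.001 0.008 0 0 0 -0.053;24 0.001 0.008 0 0 0 -0.053"}}

```text
time: 19.52
tool_pos: [0.4378, -0.2189, 0.0658]
tool_rot: [-0.0, 0.972, 0.236, -0.0]
contact_force: [-1.2, 0.6, -1.0]
gripper_width: 0.239
grasp_force: 0.9
```

Request:
{"method": "jog_arm", "body": {"motion": "24 0 0.001 0 0 0 0;24 0 0.002 0 0 0 0;24 0 0.003 0 0 0 0;24 0 0.003 0 0 0 0;24 0 0.003 0 0 0 0"}}

```text
time: 20.15
tool_pos: [0.4383, -0.2196, 0.0659]
tool_rot: [-0.001, 0.972, 0.236, -0.001]
contact_force: [-4.0, 4.6, 1.0]
gripper_width: 0.241
grasp_force: 2.8
```

Request:
{"method": "jog_arm", "body": {"motion": "24 0 0.001 0 0 0 0;24 0 0.002 0 0 0 0;24 0 0.003 0 0 0 0;24 0 0.003 0 0 0 0;24 0 0.003 0 0 0 0"}}

```text
time: 20.78
tool_pos: [0.4383, -0.2198, 0.0658]
tool_rot: [-0.003, 0.972, 0.236, -0.001]
contact_force: [-6.5, 8.7, 5.3]
gripper_width: 0.24
grasp_force: 5.4
```

```bash
python3 -c "
from h import *
arc([3.7],[.48])"
```

```text
t 20.77 pos [ 0.4383 -0.2198  0.0658] yaw 0.477 F [-6.5  8.7  5.3] w 0.24 ang 3.6927253220033207 0.03790192699477554
3.7 [-0.     0.001 -0.   ] -0.002
```

The keeper is at its stop: force rose to 11 N with no motion, at the expected angle. I back off, open and lift.

Request:
{"method": "jog_arm", "body": {"motion": "24 0 -0.005 0 0 0 0;30 0 -0.006 0 0 0 0;40 0 -0.006 0 0 0 0;40 0 -0.006 0 0 0 0;40 0 -0.006 0 0 0 0"}}

```text
time: 21.4
tool_pos: [0.4384, -0.2194, 0.0664]
tool_rot: [0.0, 0.972, 0.236, 0.0]
contact_force: [-0.1, 0.3, 0.3]
gripper_width: 0.398
grasp_force: 0.0
```

Request:
{"method": "jog_arm", "body": {"motion": "40 0 0 -0.05 0 0 0;40 0 0 -0.12 0 0 0;40 0 0 -0.2 0 0 0;40 0 0 -0.25 0 0 0;40 -0.05 0 -0.25 0 0 0"}}

```text
time: 22.02
tool_pos: [0.4177, -0.2315, 0.1946]
tool_rot: [0.002, 0.971, 0.237, 0.002]
contact_force: [-0.9, -0.4, -0.5]
gripper_width: 0.398
grasp_force: 0.0
```

```bash
python3 - <<'E'
from h import *
f=grab_frame('wrist');f=grab_frame('wrist');save(f,'w5.png')
for d in place_of('wrist','keeper_knob'):print(round(d['p'],2),np.round(d['at'],4))
print(state()['contact_force'],state()['tool_pos'])
E
```

```text
0.87 [ 0.4378 -0.2136  0.0745]
[ 1.07676206 -0.61098498 -0.97649575] [ 0.41577761 -0.23086391  0.19130594]
```

View pics/w5.png

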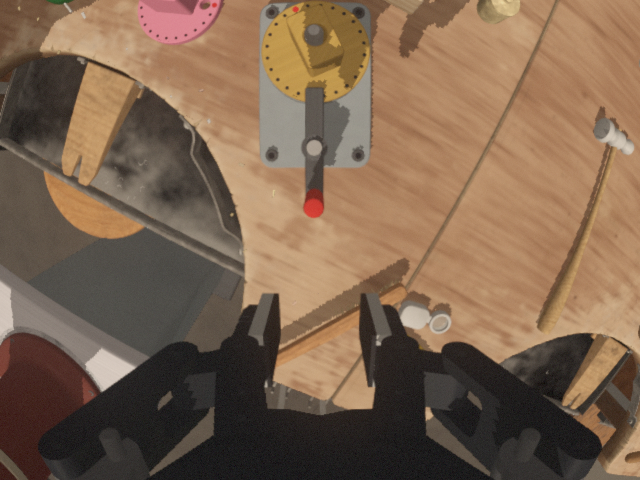

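The keeper's nose at (315,95) lies over the plate's rim, pointing at the shaft, with the bar square to the block and the knob at (314,205). The plate is home and the gripper is clear, so I hand in.

```bash
python3 -c "
from plant import *
print(job_done())"
```

```text
the job is handed in; nothing more can be done
None
```

The brass index plate is home on the seat with the driving pin in its hole, and the keeper is swung to its stop over the rim and let go; I handed the job in at about 22 s. I read the pin's angle from the wrist camera, so it entered on the first light descent and no turning search was needed.

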